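Load a wood block in the drilling jig and nip it with the thumbscrew

ROBOT

A 7-joint arm with a two-finger parallel gripper is mounted at the origin on a cart in front of the work surface, level with it; the furniture and walls round the work are solid. World frame = base frame: x ahead of the robot, y to its left, z up, the work surface at z = 0. Lengths are in m, angles in rad, forces in N, time in s.
With the tool pointing down it reaches from about 0.4 to 0.85 m from the base axis. Payload 10.4 kg.
Tool frame: the origin (TCP) lies between the finger pads; the fingertips stand manip.finger_overhang ahead of it and the grasp point (between the pads) lies 11 mm behind it (manip.finger_overhang is the distance from the TCP to the fingertips, in m); x points along the fingers, z is the direction in which the jaws open and shut, and the axes are right-handed (so a half turn about x gives the same grasp; the last joint's range is limited). The gripper opens to 85 mm and grips with 20 to 120 N. Pads are 22 mm wide; open, the fingers measure 114 mm over their backs; the gripper's body (76 mm by 85 mm) begins 54 mm behind the grasp point. The pads swing forward as they close: fully open they stand 13 mm farther back than shut.
Start: joints at [-1.181, 0.332, -0.065, 1.46, 0.022, 1.35, -0.088], TCP at [0.251, 0.573, 0.239] pointing down, gripper open.
Joint ranges: [-2.6, 2.6], [-0.5, 2.12], [-1.47, 1.34], [0.16, 2.42], [-1.27, 4.41], [0.06, 2.06], [-2.6, 2.6]. Speed limits (rad/s): [2.22, 2.22, 2.79, 2.79, 3.14, 3.14, 3.14].

INTERFACE

Orientations are given as a unit quaternion [x, y, z, w].
In Python, from workcell import get_obs, camera, workorder, manip gives the robot as it stands. The module is installed in compiled form; this text tells all that it offers.
- The arm moves only by the tool play_rows, never from a script. Its argument "increments" is text: rows parted by semicolons, each of 4 numbers parted by spaces: the shift along the tool's x, y, z in m, then the turn about the tool's x in rad. A call has 1 to 20 rows; each row shifts and turns the pose as measured when the row begins, along the tool's axes as they then stand; what a row does not reach is not made up. A row lasts 1/10 s, in which the tool goes at most 50 mm and 8.59 degrees, less where a joint would pass 70% of its speed; a pose out of reach is approached as far as the arm can. A call is refused whole if a number of a shift passes 0.05 or a number of a turn 0.15, either way. A call with a gripper value outside its range is refused whole. "hand" is the gripper command: -1 is fully open, 1 is shut, values between are in proportion, set as the call begins (left out, the last holds). The fingers move at their own pace and stop on an object; "squeeze" is the grip in N (left out, the last holds). Time passes only in rows, so rows that do not move let the fingers close. It gives the time, the measured TCP pose, the force and the opening at its end, in the units of the state.
- get_obs(): the state, without advancing time (a new reading comes with each control period).
- camera(name): name is "scene" or "top" or "wrist"; returns a dict with "img" (400x640x3 uint8, blue, green, red), "fov_y" (degrees; the focal length in pixels is half the picture's height over the tangent of half this angle, whatever the lens; pixels are square), "cx", "cy" (the principal point, pixels), "R" (3x3) and "t" (3): a world point X has camera coordinates R X + t; the wrist camera has in their place "tool_from_camera" (4x4, takes a point from camera to tool coordinates, whose origin is the TCP and whose axes are the tool frame's). Camera axes: x right, y down, z forward; pixel columns grow to the right and rows downward; lengths in m; the calibration is good to about 2 mm. A picture is of the moment at which its call begins: read the wrist's pose just before it. There is no depth.
- workorder.hand_in(): hands the job in, once; it reports no verdict.
The state is a dict: "clock": time; "joint_pos": joint angles; "joint_velocities": joint speeds; "tau": joint torques, N m; "position": TCP position; "ee_rot": TCP orientation; "ft_force": force on the tool from outside, world axes, zero at the start; "torque": the same for the moment, N m; "grip_width": opening from 0.0 (shut) to 1.0 (fully open).
Only numpy, scipy, OpenCV 4.12 (cv2) and the standard library are available. Lean on these libraries where they do the work, as an engineer would, in place of code of your own. Each camera call takes 0.05 s, during which the arm holds its last target.

TASK

Load the loose wooden block into the drilling jig: lay it flat and lengthwise on the plywood base and push it fully home, its long side against the low aluminium fence and its end against the stop post under the drill plate. Then turn the knurled brass thumbscrew clockwise until its foot seats on the block, nip it up firmly by feel and stop there: turned on, it would crush the soft wood. Leave the block clamped and home, and do not disturb the pencil, the square or the tape measure.

Things in the scene. Friction and masses are not known exactly. Their poses are not given: they have to be found in the camera images.
- drill_jig: Drilling jig, screwed down, immovable: plywood base x -110 to 90, y -52 to 52, z 0 to 12 mm. Origin on the bench top; z up; x points towards the stop post: the block is pushed home in +x. Aluminium side fence: strip 8 mm high (z 12 to 20), x -92 to 36, y -32 to -20; its working face is at y = -20, the block lies on its +y side, where the base is open. Behind the block (x < -43) the base is clear.
- stop_face (a point): On the jig, foot of the stop post's working face: jig frame (42, 0, 12) mm, axes as the jig's. The aluminium post fills x 42 to 84, y -27 to 27, z 12 to 60; its face looks to -x. The block's end comes to rest against it.
- jig_home (a point): Where the block's centre must be when it is home in the jig: jig frame (-0.5, 0, 31) mm, axes as the jig's (x towards the stop post, y away from the fence, z up).
- offcut_center (a point): Centre of the loose light-brown wooden block, 40 (its x) x 85 (its y) x 38 mm high, about 100 g, lying flat on the bench; the point is 19 mm above its underside; z up. When home its long y axis lies along the jig's x axis, either way round. Grip it across the 40 mm width; in the jig keep the fingertips above the 8 mm fence.
- drill_plate (a point): Fixed point on top of the jig's aluminium drill plate, where the thumbscrew's axis goes through: jig frame (28, 0, 70) mm. The plate covers x -8 to 84, y -27 to 27, z 60 to 70, so it overhangs the block's front half. A 13 mm drill bushing at jig x = 6, y = 0 stands 2.5 mm out of it, a ring round the screw 3 mm.
- screw_head (a point): Centre of the knurled brass thumbscrew head, 26 mm across, 21 mm high, on the upright screw axis, 37 to 38 mm above the plate. Clockwise from above tightens and lowers it, 8 mm per full turn (1.27 mm/rad). Its flat 18 mm foot, under the plate, is adjustable and locked: 54.3 to 55.7 mm below this point, not known exactly; it starts 1.4 to 3.4 mm above a loaded block: 1.1 to 2.7 rad of turning.
- screw_foot (a point): Where the thumbscrew's foot meets a loaded block: fixed point on the screw axis, jig frame (28, 0, 50) mm. The screw has a steady drag of 0.12 N m (locking thread) and stays where left. Once the foot touches, the twist climbs by 0.15 N m above that drag when nipped (27 N on the wood), 0.22 to 0.35 is firmly seated (40 to 65 N), over 0.5 crushes it (95 N), all within some 0.7 rad.
- pencil: Red flat carpenter's pencil, 173 mm long, lying loose on the bench; not to be disturbed. Origin: centre of its underside.
- square: Combination square, 260 mm steel rule with a dark cast head, 12 mm high, lying loose on the bench; not to be disturbed. Origin: centre of its underside.
- tape_measure: Yellow and black tape measure, 41 x 93 x 64 mm high, standing loose on the bench; not to be disturbed. Origin: centre of its underside.
Things that resemble listed ones, but are neither listed nor needed, are in the scene too. There is more than one size of the part that bears offcut_center; the job needs the larger.

How it is judged:
On the way, in this order (a step that is already met when the one before it is completed fails the run):
1. the block lies flat in the jig, home against the fence and the stop post (2.5 mm), the screw's foot still clear of it (x of offcut_center in the frame of jig_home between -0.0025 and 0.0025 m and y of offcut_center in the frame of jig_home between -0.003 and 0.003 m and z of offcut_center in the frame of jig_home below 0.003 m and angle between the y axis of offcut_center and the x axis of jig_home, either way round below 0.06 rad and contact force between thumbscrew and offcut below 0.5 N), for 0.2 s.
2. the thumbscrew's foot presses the block, which is home, with more than 25 N (x of offcut_center in the frame of jig_home between -0.0025 and 0.0025 m and y of offcut_center in the frame of jig_home between -0.003 and 0.003 m and z of offcut_center in the frame of jig_home below 0.003 m and angle between the y axis of offcut_center and the x axis of jig_home, either way round below 0.06 rad and contact force between thumbscrew and offcut above 25 N), for 0.2 s.
At the end, for the whole second after the job is handed in: The block lies flat and still in the jig, its centre within 2.5 mm of home along the jig and 3 mm across it, within 0.06 rad of straight, and the thumbscrew's foot presses it with 25 to 85 N (all of step 2 and contact force between thumbscrew and offcut below 85 N and linear speed of offcut below 0.01 m/s); the robot touches nothing.
It fails at once if the thumbscrew's foot crushes the block (more than 95 N) (contact force between thumbscrew and offcut above 95 N).
It fails at once if the pencil is moved by more than 15 mm (distance of pencil from where it was at the start of the episode above 0.015 m).
It fails at once if the square is moved by more than 15 mm (distance of square from where it was at the start of the episode above 0.015 m).
It fails at once if the tape measure is moved by more than 15 mm (distance of tape_measure from where it was at the start of the episode above 0.015 m).
It also fails if it takes over 72 s, if anything falls off the work surface, if the arm or the gripper's body presses on something with over 40 N, if the wrist force passes 120 N, or if a joint passes its speed limit or range.

## Working session

There is one attempt and no reset: what is moved stays moved. The work goes in short steps, Python scripts to look and compute and a tool call to move; the robot and the scene stay as the last step left them, time stands still between calls to the robot, and variables do not carry over. Pictures are saved under pics/ and viewed, and the job is handed in when it is done.

Besides the shell and the picture viewer there is one more tool, called in YAML: its name, and indented under it one key for each argument. play_rows: Moves the arm, as the interface text tells. Its arguments: {"type":"object","properties":{"increments":{"type":"string"},"hand":{"type":"number"},"squeeze":{"type":"number"}},"required":["increments"]}

```bash
mkdir -p pics
python3 - <<'E'
from workcell import get_obs,camera,manip
import cv2,numpy as np
o=get_obs()
for k,v in o.items(): print(k,np.round(v,4))
print(manip.finger_overhang)
for n in ["scene","top","wrist"]:
    c=camera(n); cv2.imwrite(f"pics/{n}0.png",c["img"])
    print(n,{k:np.round(v,4).tolist() for k,v in c.items() if k!="img"})
E
```

```text
clock 0.0
joint_pos [-1.1806  0.3329 -0.0647  1.4609  0.0216  1.3499 -0.0885]
joint_velocities [ 0.      0.0017 -0.0008  0.0003 -0.     -0.0012 -0.0007]
tau [ 1.20000e-03 -6.25450e+01  4.99000e-02 -3.91585e+01  1.63000e-02
  1.03000e-02  0.00000e+00]
position [0.2506 0.5722 0.2385]
ee_rot [-0.3872  0.5922  0.3867  0.5914]
ft_force [-0.4359  0.9385  0.122 ]
torque [-0.0185  0.0553  0.0253]
grip_width 0.9991
0.008
scene {'fov_y': 52.0752, 'cx': 321.5747, 'cy': 200.1973, 'R': [[-0.5686, -0.8225, -0.0114], [-0.3227, 0.2357, -0.9167], [0.7567, -0.5176, -0.3994]], 't': [0.2974, 0.2357, 0.7202]}
top {'fov_y': 54.9107, 'cx': 321.2647, 'cy': 201.2161, 'R': [[0.0282, -0.9987, 0.0427], [-0.9849, -0.0351, -0.1694], [0.1707, -0.0373, -0.9846]], 't': [-0.0075, 0.4607, 0.9096]}
wrist {'fov_y': 62.5676, 'cx': 324.5784, 'cy': 195.6473, 'tool_from_camera': [[-0.0004, -0.2647, 0.9643, -0.1352], [0.0011, -0.9643, -0.2647, 0.0672], [1.0, 0.001, 0.0006, 0.0002], [0.0, 0.0, 0.0, 1.0]]}
```

View pics/scene0.png

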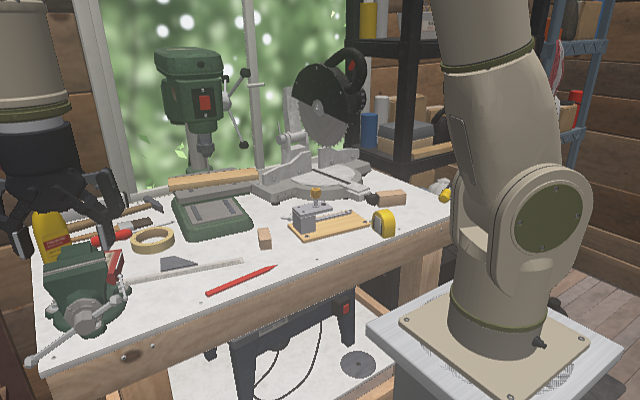

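View pics/top0.png

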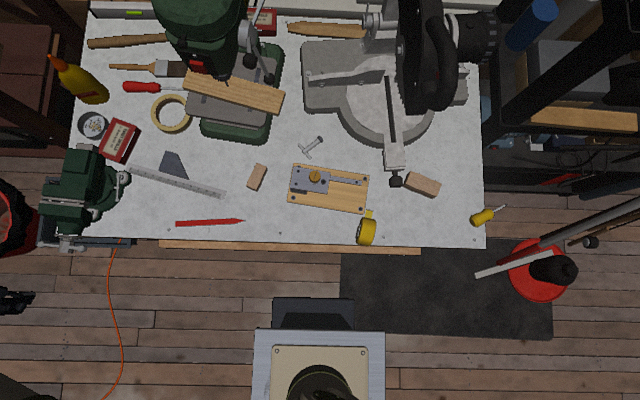

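View pics/wrist0.png

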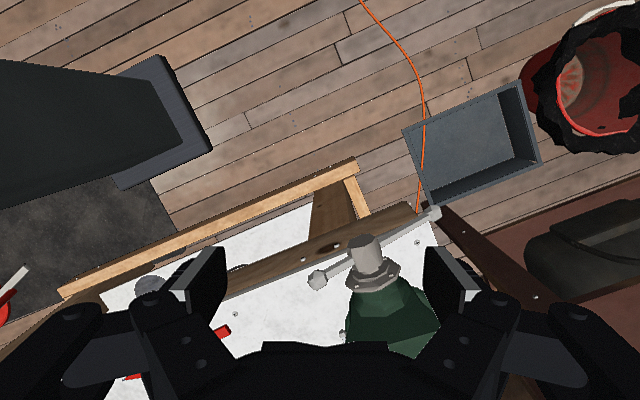

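Candidates for the block in the top view are (257,177) small, (423,184) larger, and a long board at (232,90). I choose (423,184) and will check it in a crop.

```bash
cat > h.py <<'E'
import cv2,numpy as np
from workcell import get_obs,camera,manip
from scipy.spatial.transform import Rotation as Rot
def K(c):
    f=c["img"].shape[0]/2/np.tan(np.radians(c["fov_y"])/2); return f
def pose(o=None):
    o=o or get_obs(); T=np.eye(4);T[:3,:3]=Rot.from_quat(o["ee_rot"]).as_matrix();T[:3,3]=o["position"];return T
def cam(n):
    T=pose() if n=="wrist" else None
    c=camera(n)
    if n=="wrist":
        W=T@np.array(c["tool_from_camera"]); c["R"]=W[:3,:3].T; c["t"]=-W[:3,:3].T@W[:3,3]
    return c
def cast(c,uv,z):
    uv=np.atleast_2d(uv).astype(float);f=K(c);R=np.array(c["R"]);t=np.array(c["t"])
    d=np.c_[(uv[:,0]-c["cx"])/f,(uv[:,1]-c["cy"])/f,np.ones(len(uv))]@R
    o=-R.T@t
    return o+d*((z-o[2])/d[:,2])[:,None]
def proj(c,X):
    X=np.atleast_2d(X);p=X@np.array(c["R"]).T+c["t"];return p[:,:2]/p[:,2:]*K(c)+[c["cx"],c["cy"]]
def tri(c1,u1,c2,u2):
    A=[];b=[]
    for c,u in((c1,u1),(c2,u2)):
        o=cast(c,u,0.)[0];o2=cast(c,u,.3)[0];d=(o2-o)/np.linalg.norm(o2-o);P=np.eye(3)-np.outer(d,d);A.append(P);b.append(P@o)
    X=np.linalg.lstsq(np.vstack(A),np.hstack(b),rcond=None)[0];return X
E
python3 - <<'E'
from h import *
c=cam("top");i=c["img"]
cr=i[150:250,240:500]; cv2.imwrite("pics/topcrop.png",cv2.resize(cr,None,fx=3,fy=3,interpolation=cv2.INTER_CUBIC))
for n,u in dict(big=(423,180),small=(257,175),screw=(315,176),post=(297,180)).items(): print(n,cast(c,u,.04)[0].round(3))
c=cam("scene");cv2.imwrite("pics/scrop.png",cv2.resize(c["img"][165:260,240:460],None,fx=3.5,fy=3.5,interpolation=cv2.INTER_CUBIC))
print(get_obs()["clock"])
E
```

```text
big [ 0.524 -0.247  0.04 ]
small [0.521 0.168 0.04 ]
screw [0.524 0.025 0.04 ]
post [0.512 0.069 0.04 ]
0.25
```

View pics/topcrop.png

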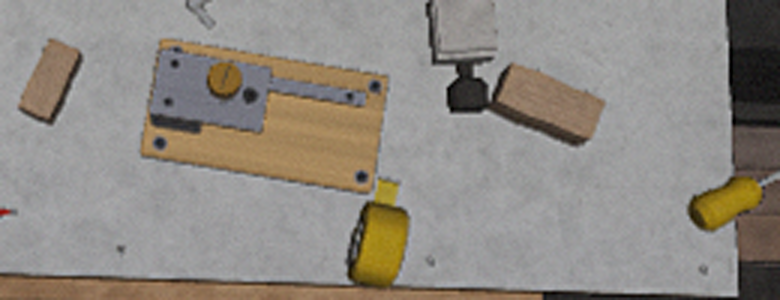

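View pics/scrop.png

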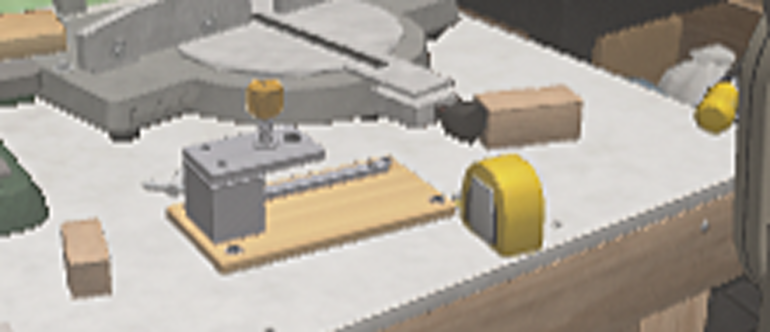

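Run:
```python
from h import *
c=cam("top");i=c["img"]
hsv=cv2.cvtColor(i,cv2.COLOR_BGR2HSV)
for p in [(423,180),(410,188),(257,175),(335,200),(315,176),(297,185)]: print(p,hsv[p[1],p[0]])
m=((hsv[...,0]<22)&(hsv[...,1]>50)).astype(np.uint8)*255
z=np.zeros_like(m);z[165:205,400:445]=m[165:205,400:445]
cs,_=cv2.findContours(z,cv2.RETR_EXTERNAL,cv2.CHAIN_APPROX_NONE)
k=max(cs,key=cv2.contourArea);print(cv2.contourArea(k),cv2.minAreaRect(k))
print(cv2.approxPolyDP(k,2.5,True)[:,0].tolist())
# hand-read top face corners from crop
for nm,pts,zz in [("block",[(508,65),(604,99),(586,137),(494,103)],.038),("base",[(160,40),(387,74),(371,192),(142,156)],.012),("plate",[(155,50),(271,68),(263,133),(152,113)],.07),("screw",[(224,78)],.118),("bush",[(250,95)],.0725)]:
    uv=np.array(pts)/3.+[240,150]-.33
    P=cast(c,uv,zz);print(nm,P[:,:2].round(4).tolist(),np.linalg.norm(P-np.roll(P,-1,0),axis=1).round(4))
T=pose();print(T.round(3))
```

```text
(423, 180) [ 14  78 143]
(410, 188) [17 75 61]
(257, 175) [ 14  78 144]
(335, 200) [ 18 113 165]
(315, 176) [ 18 149 123]
(297, 185) [120  22 115]
561.0 ((421.862060546875, 184.34481811523438), (35.65350341796875, 17.826751708984375), 21.801410675048828)
[[407, 174], [404, 186], [430, 197], [437, 194], [440, 183], [411, 171]]
block [[0.5455, -0.2126], [0.5193, -0.2939], [0.4861, -0.2778], [0.5123, -0.2004]] [0.0854 0.0368 0.0817 0.0354]
base [[0.5627, 0.0818], [0.5403, -0.1143], [0.4373, -0.1014], [0.4613, 0.0928]] [0.1974 0.1038 0.1957 0.102 ]
plate [[0.5383, 0.0831], [0.5271, -0.0108], [0.4735, -0.0057], [0.4865, 0.0833]] [0.0945 0.0538 0.0899 0.0518]
screw [[0.5057, 0.0277]] [0.]
bush [[0.5036, 0.0057]] [0.]
[[-0.    -0.916  0.401  0.251]
 [-0.     0.401  0.916  0.572]
 [-1.     0.    -0.     0.239]
 [ 0.     0.     0.     1.   ]]
```

play_rows:
  increments: "0 -0.04 -0.018 0.074;0 -0.045 -0.018 0.08;0 -0.045 -0.018 0.08;0 -0.045 -0.018 0.08;0 -0.045 -0.016 0.08;0 -0.045 -0.012 0.08;0 -0.045 -0.008 0.08;0 -0.045 -0.004 0.08;0 -0.045 0 0.08;0 -0.045 0 0.08"
  hand: -1

```text
clock: 1.3
position: [0.4967, 0.17, 0.2373]
ee_rot: [-0.121, 0.697, 0.123, 0.696]
ft_force: [1.2, -0.1, 0.6]
grip_width: 0.998
```

play_rows:
  increments: "0 -0.045 0 0.066;0 -0.045 0 0.066;0 -0.045 0 0.066;0 -0.045 0 0.066;0 -0.045 0 0.066;0 -0.045 0 0.066;0 -0.045 0 0.066;0 -0.045 0 0.066;0 -0.045 0 0.066;0 -0.03 0 0.066;0 0 0 0;0 0 0 0"

```text
clock: 2.5
position: [0.5148, -0.2814, 0.237]
ee_rot: [0.124, 0.696, -0.124, 0.697]
ft_force: [-0.5, 1.0, -0.4]
grip_width: 1.0
```

Run:
```python
from h import *
c=cam("wrist");cv2.imwrite("pics/w1.png",c["img"])
T=pose();print(T.round(4),np.degrees(np.arctan2(T[1,2],T[0,2])))
print(proj(c,[[.516,-.246,.038]]))
```

```text
[[ 1.900e-03  3.451e-01  9.386e-01  5.147e-01]
 [ 3.000e-04  9.386e-01 -3.451e-01 -2.814e-01]
 [-1.000e+00  9.000e-04  1.700e-03  2.371e-01]
 [ 0.000e+00  0.000e+00  0.000e+00  1.000e+00]] -20.187946028485253
[[313.42530424 140.21271771]]
```

View pics/w1.png

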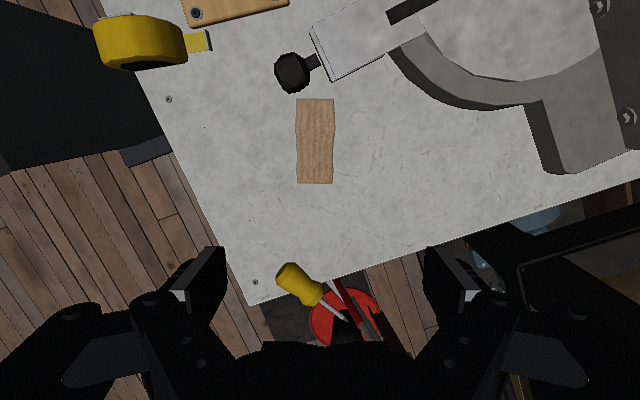

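```bash
cat >> h.py <<'E'
def blockfit(c,box,z):
    x0,y0,x1,y1=box
    hsv=cv2.cvtColor(c["img"],cv2.COLOR_BGR2HSV)
    m=((hsv[...,0]<22)&(hsv[...,1]>50)&(hsv[...,2]>80)).astype(np.uint8)*255
    q=np.zeros_like(m);q[y0:y1,x0:x1]=m[y0:y1,x0:x1]
    cs,_=cv2.findContours(q,cv2.RETR_EXTERNAL,cv2.CHAIN_APPROX_NONE);k=max(cs,key=cv2.contourArea)[:,0]
    P=cast(c,k,z)[:,:2]
    r=cv2.minAreaRect((P*1000).astype(np.float32));return r,k.min(0),k.max(0)
E
python3 - <<'E'
from h import *
c=cam("wrist")
r,a,b=blockfit(c,(280,90,350,200),.038);print(r,a,b)
E
```

```text
((516.5701904296875, -248.31427001953125), (84.98344421386719, 38.01686096191406), 68.56544494628906) [296  98] [334 183]
```

play_rows:
  increments: "0.03 0.0007 -0.0103 0.021;0.04 0 0 0;0.04 0 0 0;0.04 0 0 0;0.03 0 0 0;0.015 0 0 0;0 0 0 0;0 0 0 0"

```text
clock: 3.4
position: [0.5139, -0.2642, 0.0379]
ee_rot: [0.125, 0.693, -0.121, 0.699]
ft_force: [0.4, 0.4, 0.4]
grip_width: 1.0
```

Run:
```python
from h import *
c=cam("wrist");cv2.imwrite("pics/w2.png",c["img"])
T=pose();print(T.round(4),np.degrees(np.arctan2(T[1,2],T[0,2])))
u=np.array([.365,.931,0]);P=np.array([.5166,-.2483,0])
d=T[:3,:3].T@(P-31e-3*u+[0,0,.021]-T[:3,3]);print(d)
```

```text
[[ 0.0097  0.3435  0.9391  0.5141]
 [ 0.0044  0.9391 -0.3435 -0.2642]
 [-0.9999  0.0075  0.0076  0.0382]
 [ 0.      0.      0.      1.    ]] -20.093617271922817
[ 0.01706629 -0.01529745 -0.00395345]
```

View pics/w2.png

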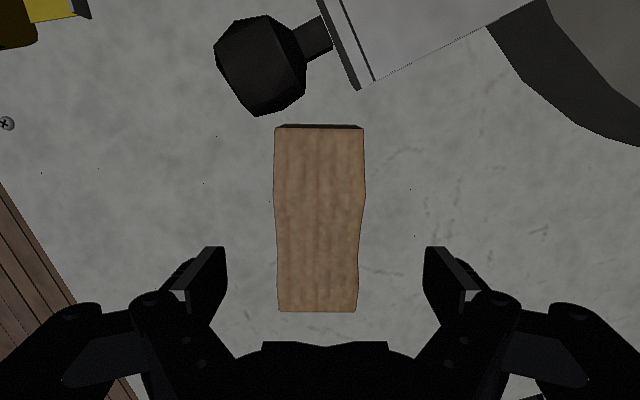

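Run:
```python
from h import *
c=cam("wrist")
r,a,b=blockfit(c,(265,120,375,320),.038);print(r,a,b)
# edges: top y of face & bottom
for uv in [(276,129),(363,129),(356,311),(278,311)]: print(cast(c,uv,.038)[0].round(4))
```

```text
((516.6307983398438, -248.25741577148438), (84.7911376953125, 38.93565368652344), 68.6992416381836) [273 128] [364 312]
[ 0.5153 -0.203   0.038 ]
[ 0.5484 -0.2151  0.038 ]
[ 0.5188 -0.294   0.038 ]
[ 0.4844 -0.2812  0.038 ]
```

play_rows:
  increments: "0 -0.0153 -0.004 0.021;0 0 0 0;0.012 0 0 0;0.006 0 0 0;0 0 0 0;0 0 0 0"

```text
clock: 4.1
position: [0.5061, -0.2802, 0.0222]
ee_rot: [0.134, 0.689, -0.13, 0.7]
ft_force: [0.9, 0.5, -0.7]
grip_width: 0.999
```

Run:
```python
from h import *
T=pose();print(T.round(4),np.degrees(np.arctan2(T[1,2],T[0,2])))
u=np.array([.365,.931,0]);P=np.array([.5166,-.2483,0])
d=T[:3,:3].T@(P-31e-3*u+[0,0,.021]-T[:3,3]);print(d)
```

```text
[[ 0.0158  0.3664  0.9303  0.5061]
 [ 0.0027  0.9304 -0.3665 -0.2802]
 [-0.9999  0.0083  0.0137  0.0222]
 [ 0.      0.      0.      1.    ]] -21.502208627672257
[ 0.0011517   0.00249604 -0.0019288 ]
```

play_rows:
  increments: "0.001 0.0025 -0.0019 0;0 0 0 0;0 0 0 0"

```text
clock: 4.4
position: [0.5054, -0.2765, 0.021]
ee_rot: [0.134, 0.69, -0.13, 0.7]
ft_force: [0.3, 0.1, -0.9]
grip_width: 1.0
```

play_rows:
  increments: "0 0 0 0;0 0 0 0;0 0 0 0;0 0 0 0;0 0 0 0;0 0 0 0;0 0 0 0;0 0 0 0;0 0 0 0;0 0 0 0"
  hand: 1
  squeeze: 50

```text
clock: 5.4
position: [0.5059, -0.2766, 0.0217]
ee_rot: [0.134, 0.689, -0.13, 0.7]
ft_force: [-0.3, 0.1, 0.4]
grip_width: 0.453
```

Run:
```python
from h import *
c=cam("wrist");cv2.imwrite("pics/w3.png",c["img"])
T=pose();print(T.round(4),np.degrees(np.arctan2(T[1,2],T[0,2])))
```

```text
[[ 0.0166  0.3656  0.9306  0.5059]
 [ 0.0026  0.9307 -0.3657 -0.2766]
 [-0.9999  0.0085  0.0145  0.0217]
 [ 0.      0.      0.      1.    ]] -21.4507153438064
```

View pics/w3.png

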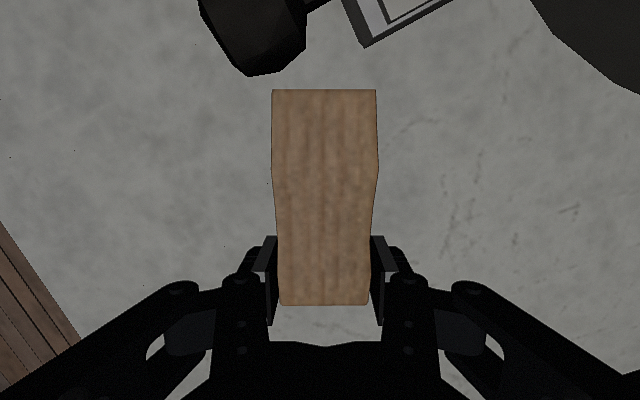

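play_rows:
  increments: "-0.03 0 0 0;-0.04 0 0 0;-0.04 0 0 0;-0.04 0 0 0;-0.03 0 0 0;0 0.04 0 -0.05;0 0.04 0 -0.07;0 0.04 0 -0.07;0 0.03 0 -0.07;0 0 0 0;0 0 0 0"

```text
clock: 6.55
position: [0.5445, -0.1296, 0.2079]
ee_rot: [0.04, 0.702, -0.037, 0.71]
ft_force: [-0.1, -1.5, -1.0]
grip_width: 0.452
```

Run:
```python
from h import *
c=cam("wrist");cv2.imwrite("pics/w4.png",c["img"])
T=pose();print(T.round(4),np.degrees(np.arctan2(T[1,2],T[0,2])))
```

```text
[[ 0.0125  0.1084  0.994   0.5446]
 [ 0.0034  0.9941 -0.1085 -0.1294]
 [-0.9999  0.0048  0.0121  0.2078]
 [ 0.      0.      0.      1.    ]] -6.2283491808230425
```

View pics/w4.png

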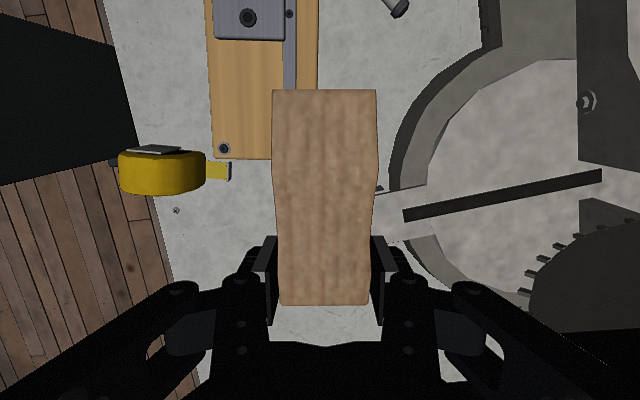

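play_rows:
  increments: "0 0 -0.045 0;0 0.01 -0.04 0;0 0 0 0;0 0 0 0"

```text
clock: 7.0
position: [0.4566, -0.1144, 0.2033]
ee_rot: [0.042, 0.704, -0.042, 0.708]
ft_force: [0.7, 0.1, -2.1]
grip_width: 0.462
```

Run:
```python
from h import *
c=cam("wrist");cv2.imwrite("pics/w5.png",c["img"])
np.savez("w5.npz",**{k:np.array(v) for k,v in c.items()})
T=pose();print(T.round(4),np.degrees(np.arctan2(T[1,2],T[0,2])))
```

```text
[[ 5.200e-03  1.185e-01  9.929e-01  4.566e-01]
 [ 0.000e+00  9.930e-01 -1.185e-01 -1.146e-01]
 [-1.000e+00  6.000e-04  5.200e-03  2.032e-01]
 [ 0.000e+00  0.000e+00  0.000e+00  1.000e+00]] -6.803610343836539
```

View pics/w5.png

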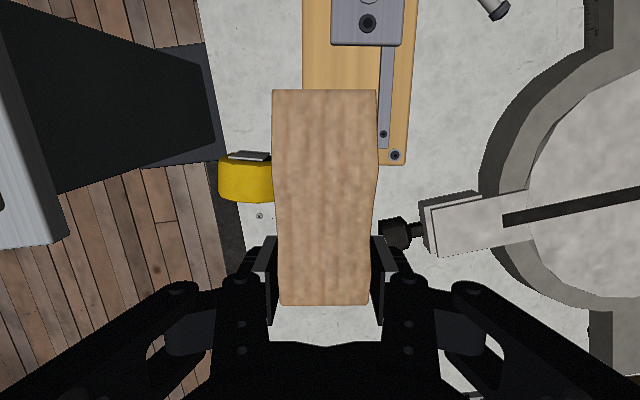

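Run:
```python
from h import *
d=np.load("w5.npz");c={k:(d[k] if d[k].ndim else float(d[k])) for k in d}
i=c["img"];hsv=cv2.cvtColor(i,cv2.COLOR_BGR2HSV)
wood=(hsv[...,1]>70)&(hsv[...,0]>10)&(hsv[...,0]<25)
L=[];Rr=[]
for v in range(3,80,4):
    xs=np.where(wood[v,285:440])[0]+285; L.append((xs.min()-.5,v));Rr.append((xs.max()+.5,v))
for v in range(80,160,4):
    xs=np.where(wood[v,395:440])[0]+395; Rr.append((xs.max()+.5,v))
def fit(p,z):
    P=cast(c,p,z)[:,:2].astype(np.float32);vx,vy,x,y=cv2.fitLine(P,cv2.DIST_HUBER,0,1e-4,1e-4).ravel()
    n=np.array([-vy,vx]);return np.degrees(np.arctan2(vy,vx))%180,np.array([x,y]),n,np.abs((P-[x,y])@n).max()
for p in(L,Rr): print(fit(p,.012)) 
g=cv2.cvtColor(i,cv2.COLOR_BGR2GRAY).astype(float)
print(g[100,375:412].astype(int)); print(hsv[100,375:412,1])
print(g[30:60,350].astype(int));print(g[140:175,385].astype(int), g[140:175,400].astype(int))
```

```text
(np.float32(82.22917), array([0.4511275 , 0.01002253], dtype=float32), array([-0.99081683,  0.1352111 ], dtype=float32), np.float32(1.4672896e-08))
(np.float32(82.30376), array([ 0.54897016, -0.03680723], dtype=float32), array([-0.990992  ,  0.13392118], dtype=float32), np.float32(0.00054453034))
[114  94 146  29 129 141 130 132 134 133 133 134 133 132 133 137  92 148
 149 146 149 148 149 150 150 149 151 150 153 153 149 152 152 146 113 114
 180]
[103 117 117  40  12  19  17  13  16  20  18  14  15  17  18  32  51 122
 116 112 113 117 114 114 115 113 115 113 113 111 116 116 113 117 141   7
   3]
[129 129 126 128 128 131 129 128 131 129 130 127 115  99  39  10 169 166
 163 160 161 162 161 161 162 163 164 162 160 163]
[133 131 133 130 130 132 131 137  89 142 145 145 143 142 143 141 140 141
 141 144 140 143 144 131 116 128 175 179 179 182 179 182 177 179 183] [153 151 151 154 151 153 151 152 149 153 153 143 134 134 133 132 134 135
 144 151 148 151 150 146 123 105 177 183 181 178 178 176 177 174 175]
```

Run:
```python
import cv2
i=cv2.imread("pics/w5.png")[0:180,280:430];cv2.imwrite("pics/w5c.png",cv2.resize(i,None,fx=4,fy=3.3,interpolation=cv2.INTER_NEAREST))
```

```text
(no output)
```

View pics/w5c.png

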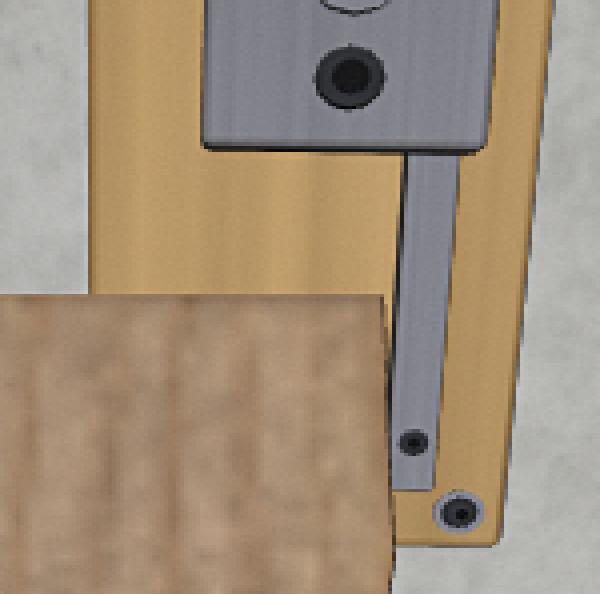

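Run:
```python
from h import *
d=np.load("w5.npz");c={k:(d[k] if d[k].ndim else float(d[k])) for k in d}
for ang in (82.27,83.0):
    a=np.radians(ang)
    u=np.array([np.cos(a),np.sin(a)]);n=np.array([-u[1],u[0]]);m=np.array([.50005,-.0134])
    for nm,uv,z,jx,jy in [("base rear",(400,165),.012,-110,None),("fence end",(385,148.2),.02,-92,None),("plate rear z70",(350,43),.07,-8,None),("plate rear z60",(350,45.5),.06,-8,None),("bush",(367.3,22.5),.0725,6,0),("fence in",(378.3,100),.012,None,-20),("fence out",(391.3,100),.02,None,-32),("platecorner L",(331,44),.07,-8,27),("platecorner R",(402,43.5),.07,-8,-27)]:
        p=cast(c,uv,z)[0][:2]-m
        print(ang,nm,"x off",None if jx is None else round(p@u*1e3-jx,2),"y off",None if jy is None else round(p@n*1e3-jy,2))
```

```text
82.27 base rear x off 15.11 y off None
82.27 fence end x off 14.63 y off None
82.27 plate rear z70 x off 14.93 y off None
82.27 plate rear z60 x off 14.85 y off None
82.27 bush x off 14.56 y off -0.31
82.27 fence in x off None y off -1.54
82.27 fence out x off None y off -0.34
82.27 platecorner L x off 13.97 y off -1.08
82.27 platecorner R x off 15.32 y off -0.46
83.0 base rear x off 14.52 y off None
83.0 fence end x off 14.26 y off None
83.0 plate rear z70 x off 15.08 y off None
83.0 plate rear z60 x off 14.98 y off None
83.0 bush x off 14.56 y off -0.57
83.0 fence in x off None y off -1.12
83.0 fence out x off None y off 0.08
83.0 platecorner L x off 14.3 y off -1.16
83.0 platecorner R x off 14.97 y off -0.55
```

play_rows:
  increments: "0 0.034 0.029 0.01;0 0 0 0;0 0 0 0"

```text
clock: 7.35
position: [0.4922, -0.0865, 0.2037]
ee_rot: [0.047, 0.703, -0.048, 0.708]
ft_force: [0.6, -0.5, -1.0]
grip_width: 0.457
```

```bash
cat >> h.py <<'E'
A=np.radians(82.6);JU=np.array([np.cos(A),np.sin(A),0]);JN=np.array([-np.sin(A),np.cos(A),0]);JO=np.array([.50244,.00122,0])
def jig(P): P=np.asarray(P)-JO; return np.array([P@JU,P@JN,P[2]])*1e3
def rep():
    o=get_obs();T=pose(o);print("t",round(o["clock"],2),"jigTCP",jig(T[:3,3]).round(2),"dheading(deg,+ccw)",round(np.degrees(np.arctan2(T[1,1],T[0,1]))-82.6,2),"toolz comps",T[2].round(4),"F",np.round(o["ft_force"],1),"M",np.round(o["torque"],2),"w",round(o["grip_width"]*85,1));return T
E
python3 - <<'E'
from h import *
rep()
c=cam("top")
for uv in [(388,180),(352,205),(408,205),(360,285),(395,285)]:
    print(uv,jig(cast(c,np.array(uv)/3.+[240,150],.05)[0]).round(0))
E
```

```text
t 7.35 jigTCP [-88.3   -1.13 203.69] dheading(deg,+ccw) -0.33 toolz comps [-1.000e+00 -6.000e-04  6.500e-03  2.037e-01] F [ 0.6 -0.5 -1. ] M [-0.1   0.02 -0.04] w 38.9
(388, 180) [-119.   46.   50.]
(352, 205) [-92.  71.  50.]
(408, 205) [-137.   64.   50.]
(360, 285) [-108.  134.   50.]
(395, 285) [-136.  130.   50.]
```

play_rows:
  increments: "0.03 0.001 -0.003 -0.006;0.04 0 0 0;0.04 0 0 0;0.03 0 0 0;0 0 0 0;0 0 0 0"

```text
clock: 8.0
position: [0.4931, -0.088, 0.0613]
ee_rot: [0.046, 0.702, -0.047, 0.71]
ft_force: [-0.2, 0.1, -0.4]
grip_width: 0.462
```

Run:
```python
from h import *
rep()
c=cam("wrist");cv2.imwrite("pics/w6.png",c["img"]);c=cam("scene");cv2.imwrite("pics/s6.png",cv2.resize(c["img"][165:260,240:460],None,fx=3.5,fy=3.5,interpolation=cv2.INTER_CUBIC))
```

```text
t 8.0 jigTCP [-89.65  -2.21  61.31] dheading(deg,+ccw) -0.17 toolz comps [-0.9999 -0.0011  0.0115  0.0613] F [-0.2  0.1 -0.4] M [-0.03 -0.05 -0.03] w 39.3
```

View pics/w6.png

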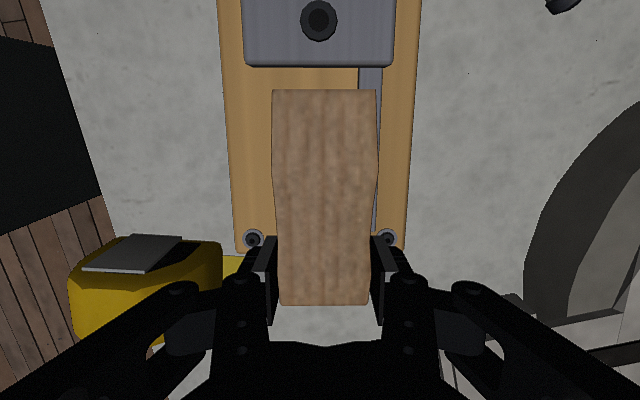

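View pics/s6.png

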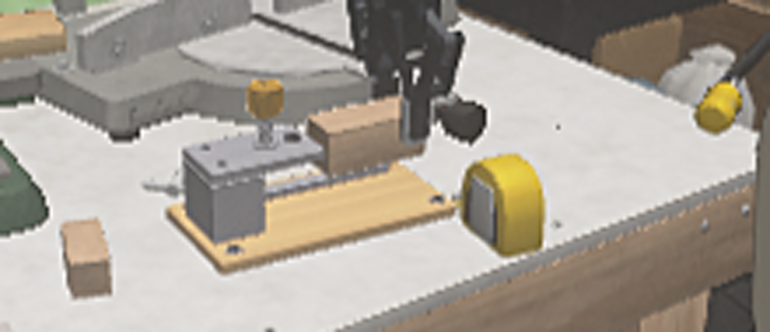

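play_rows:
  increments: "0 0.002 -0.004 -0.003;0.012 0 0 0;0.012 0 0 0;0 0 0 0;0 0 0 0"

```text
clock: 8.6
position: [0.4934, -0.0848, 0.0403]
ee_rot: [0.046, 0.698, -0.045, 0.713]
ft_force: [-4.4, 0.5, 11.5]
grip_width: 0.456
```

Run:
```python
from h import *
rep()
c=cam("wrist");cv2.imwrite("pics/w7.png",c["img"])
```

```text
t 8.6 jigTCP [-86.45  -2.08  40.34] dheading(deg,+ccw) 0.06 toolz comps [-0.9998  0.0027  0.0213  0.0403] F [-4.4  0.5 11.5] M [0.07 0.66 0.09] w 38.8
```

View pics/w7.png

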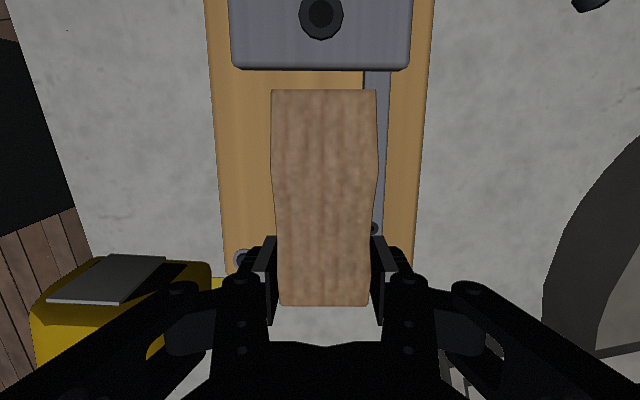

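play_rows:
  increments: "-0.012 0 0 0;0 0 -0.005 0;0 0 0 0;0 0 0 0"

```text
clock: 9.05
position: [0.4875, -0.084, 0.0524]
ee_rot: [0.046, 0.698, -0.045, 0.713]
ft_force: [0.7, 0.2, -0.8]
grip_width: 0.452
```

Run:
```python
from h import *
rep()
```

```text
t 9.05 jigTCP [-86.42   3.87  52.44] dheading(deg,+ccw) 0.07 toolz comps [-0.9998  0.0027  0.0209  0.0524] F [ 0.7  0.2 -0.8] M [-0.09  0.05 -0.02] w 38.5
```

play_rows:
  increments: "0.01 0 0 0;0.006 0 0 0;0 0 0 0;0 0 0 0"

```text
clock: 9.45
position: [0.4872, -0.0838, 0.0341]
ee_rot: [0.045, 0.699, -0.045, 0.713]
ft_force: [0.4, 0.1, -1.0]
grip_width: 0.45
```

Run:
```python
from h import *
rep()
```

```text
t 9.45 jigTCP [-86.28   4.14  34.05] dheading(deg,+ccw) 0.09 toolz comps [-0.9998  0.0024  0.0195  0.0341] F [ 0.4  0.1 -1. ] M [-0.01 -0.02 -0.01] w 38.2
```

play_rows:
  increments: "0 0.015 0.0005 0;0 0.015 0.0005 0;0 0.01 0 0;0 0 0 0;0 0 0 0"

```text
clock: 9.95
position: [0.4934, -0.0441, 0.0339]
ee_rot: [0.046, 0.699, -0.046, 0.712]
ft_force: [0.6, -0.4, -2.2]
grip_width: 0.457
```

Run:
```python
from h import *
rep()
c=cam("wrist");cv2.imwrite("pics/w8.png",c["img"])
```

```text
t 9.95 jigTCP [-46.08   3.13  33.93] dheading(deg,+ccw) 0.01 toolz comps [-0.9998  0.0014  0.0191  0.0339] F [ 0.6 -0.4 -2.2] M [-0.02  0.05  0.03] w 38.8
```

View pics/w8.png

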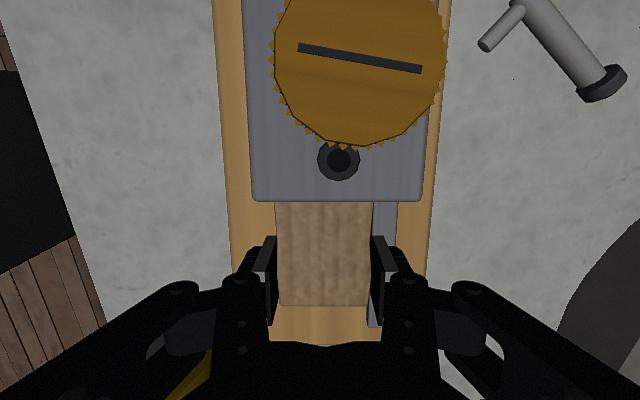

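play_rows:
  increments: "0 0.005 0.001 0;0 0.005 0.001 0;0 0 0.001 0;0 0 0 0;0 0 0 0"

```text
clock: 10.5
position: [0.4973, -0.035, 0.0339]
ee_rot: [0.046, 0.699, -0.046, 0.712]
ft_force: [-0.3, 0.7, -1.5]
grip_width: 0.456
```

Run:
```python
from h import *
rep()
```

```text
t 10.5 jigTCP [-36.57   0.42  33.87] dheading(deg,+ccw) -0.1 toolz comps [-0.9998  0.0013  0.0178  0.0339] F [-0.3  0.7 -1.5] M [-0.01  0.13 -0.01] w 38.8
```

play_rows:
  increments: "0 0.002 0.001 0;0 0 0.001 0;0 0 0 0;0 0 0 0"

```text
clock: 10.9
position: [0.4976, -0.0338, 0.0335]
ee_rot: [0.047, 0.701, -0.047, 0.71]
ft_force: [-1.2, -0.6, -0.6]
grip_width: 0.454
```

Run:
```python
from h import *
rep()
```

```text
t 10.9 jigTCP [-35.35   0.28  33.47] dheading(deg,+ccw) -0.18 toolz comps [-9.999e-01  8.000e-04  1.340e-02  3.350e-02] F [-1.2 -0.6 -0.6] M [0.09 0.38 0.05] w 38.6
```

play_rows:
  increments: "0 0.002 0 0;0 0.002 0 0;0 0 0 0;0 0 0 0"

```text
clock: 11.3
position: [0.498, -0.0306, 0.0335]
ee_rot: [0.047, 0.701, -0.048, 0.71]
ft_force: [-2.8, -1.5, 0.2]
grip_width: 0.457
```

Run:
```python
from h import *
rep()
```

```text
t 11.3 jigTCP [-32.08   0.27  33.52] dheading(deg,+ccw) -0.24 toolz comps [-9.999e-01 -3.000e-04  1.340e-02  3.350e-02] F [-2.8 -1.5  0.2] M [-0.33  0.61 -0.06] w 38.8
```

play_rows:
  increments: "0 0.002 0 0;0 0.001 0 0;0 0 0 0"

```text
clock: 11.6
position: [0.4981, -0.0297, 0.0335]
ee_rot: [0.046, 0.701, -0.049, 0.71]
ft_force: [-1.5, 0.7, 1.0]
grip_width: 0.453
```

Run:
```python
from h import *
rep()
```

```text
t 11.6 jigTCP [-31.21   0.31  33.5 ] dheading(deg,+ccw) -0.33 toolz comps [-0.9999 -0.0028  0.0132  0.0335] F [-1.5  0.7  1. ] M [0.32 0.51 0.19] w 38.5
```

play_rows:
  increments: "0 0 0 0;0 0 0 0;0 0 0 0;-0.01 0 0 0;-0.02 0 0 0;-0.015 0 0 0;0 0 0 0;0 0 0 0"
  hand: -0.35

```text
clock: 12.4
position: [0.4996, -0.0279, 0.0826]
ee_rot: [0.046, 0.699, -0.048, 0.712]
ft_force: [-0.0, 0.0, -0.8]
grip_width: 0.676
```

Run:
```python
from h import *
rep()
c=cam("wrist");cv2.imwrite("pics/w9.png",c["img"])
```

```text
t 12.4 jigTCP [-29.19  -0.95  82.6 ] dheading(deg,+ccw) -0.25 toolz comps [-9.998e-01 -8.000e-04  1.780e-02  8.260e-02] F [-0.   0.  -0.8] M [-0.06  0.06 -0.01] w 57.4
```

View pics/w9.png

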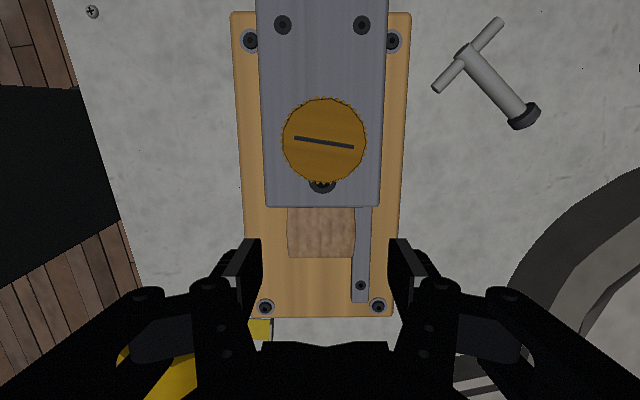

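Run:
```python
from h import *
c=cam("wrist");i=c["img"]
cv2.imwrite("pics/w9c.png",cv2.resize(i[190:320,230:420],None,fx=4,fy=4,interpolation=cv2.INTER_NEAREST))
for n,uv,z in [("rear",(322,257),.05),("left",(288,240),.05),("right",(354,235),.05),("fence",(355,270),.02),("fenceend",(358,302),.02),("baserear",(320,317),.012),("plate",(322,206.5),.07),("screw",(324,139),.118)]: print(n,jig(cast(c,uv,z)[0]).round(1))
```

```text
rear [-43.5  -0.   50. ]
left [-33.1  18.5  50. ]
right [-30.5 -17.6  50. ]
fence [-67.8 -22.2  20. ]
fenceend [-92.  -24.7  20. ]
baserear [-109.2    1.4   12. ]
plate [-7.8 -0.  70. ]
screw [ 28.3  -0.3 118. ]
```

View pics/w9c.png

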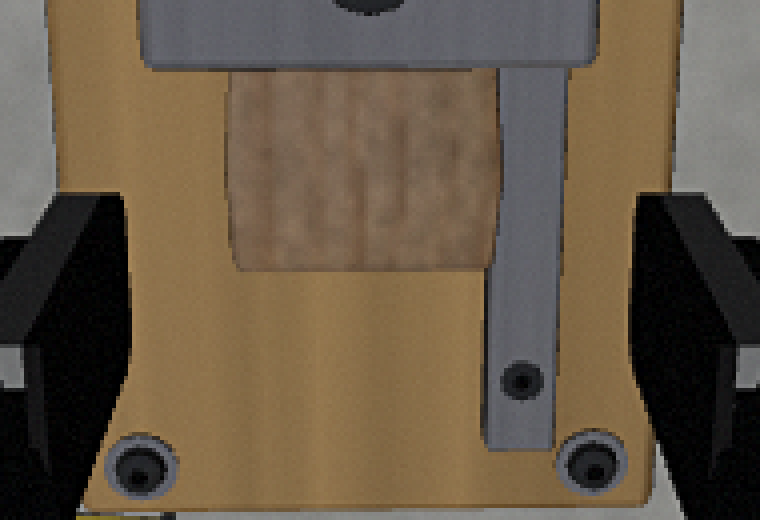

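play_rows:
  increments: "0 -0.02 -0.001 -0.004;0 -0.018 0 0;0 0 0 0;0 0 0 0;0 0 0 0;0 0 0 0;0 0 0 0;0 0 0 0"
  hand: 1

```text
clock: 13.3
position: [0.4921, -0.063, 0.0792]
ee_rot: [0.043, 0.701, -0.045, 0.71]
ft_force: [0.7, 1.3, 0.8]
grip_width: -0.002
```

play_rows:
  increments: "0.02 0 -0.0005 0;0.02 0 0 0;0.006 0 0 0;0 0 0 0;0 0 0 0"

```text
clock: 13.8
position: [0.4936, -0.062, 0.0332]
ee_rot: [0.043, 0.701, -0.045, 0.711]
ft_force: [-0.8, 0.1, 0.4]
grip_width: -0.001
```

Run:
```python
from h import *
rep()
c=cam("wrist");cv2.imwrite("pics/w10.png",c["img"])
```

```text
t 13.8 jigTCP [-63.86   0.66  33.19] dheading(deg,+ccw) 0.3 toolz comps [-0.9999 -0.0014  0.0146  0.0332] F [-0.8  0.1  0.4] M [-0.    0.04  0.02] w -0.0
```

View pics/w10.png

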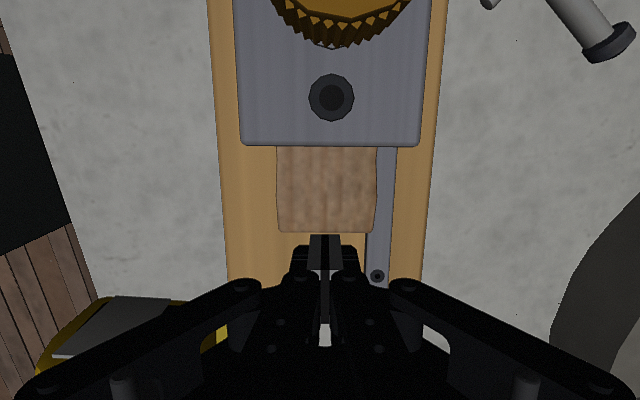

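play_rows:
  increments: "0 0.005 0 0;0 0.003 0 0;0 0.002 0 0;0 0 0 0"

```text
clock: 14.25
position: [0.496, -0.0534, 0.0353]
ee_rot: [0.043, 0.699, -0.046, 0.712]
ft_force: [0.0, 0.2, 0.2]
grip_width: 0.002
```

play_rows:
  increments: "0 0.001 0 0;0 0.001 0 0;0 0 0 0"

```text
clock: 14.55
position: [0.496, -0.0533, 0.0356]
ee_rot: [0.043, 0.699, -0.047, 0.712]
ft_force: [0.3, 0.0, 0.7]
grip_width: -0.001
```

Run:
```python
from h import *
rep()
```

```text
t 14.55 jigTCP [-54.88  -0.63  35.57] dheading(deg,+ccw) 0.11 toolz comps [-0.9998 -0.0052  0.0184  0.0356] F [0.3 0.  0.7] M [-0.08  0.05  0.03] w -0.1
```

play_rows:
  increments: "0 0.003 0 0;0 0.003 0 0;0 0.003 0 0"

```text
clock: 14.85
position: [0.4959, -0.0532, 0.0357]
ee_rot: [0.042, 0.699, -0.053, 0.712]
ft_force: [-1.9, -12.6, 1.0]
grip_width: 0.0
```

Run:
```python
from h import *
rep()
```

```text
t 14.85 jigTCP [-54.79  -0.5   35.68] dheading(deg,+ccw) -0.3 toolz comps [-0.9997 -0.0148  0.0186  0.0357] F [ -1.9 -12.6   1. ] M [-2.77  0.4  -0.03] w 0.0
```

play_rows:
  increments: "0 -0.01 0 0;0 -0.005 0 0;-0.02 0 0 0;-0.04 0 0 0;-0.04 0 0 0;-0.04 0 0 0;0 0 0 0;0 0 0 0"

```text
clock: 15.65
position: [0.4911, -0.0643, 0.1814]
ee_rot: [0.042, 0.699, -0.051, 0.712]
ft_force: [0.0, 0.6, -0.2]
grip_width: 0.0
```

Run:
```python
from h import *
rep();print(np.round(get_obs()["joint_pos"],3))
c=cam("wrist");cv2.imwrite("pics/w11.png",c["img"])
```

```text
t 15.65 jigTCP [-66.46   2.8  181.36] dheading(deg,+ccw) -0.16 toolz comps [-0.9998 -0.0105  0.0179  0.1814] F [ 0.   0.6 -0.2] M [ 0.08  0.04 -0.02] w 0.0
[-0.526  0.066  0.583  1.915 -0.027  1.155 -0.065]
```

View pics/w11.png

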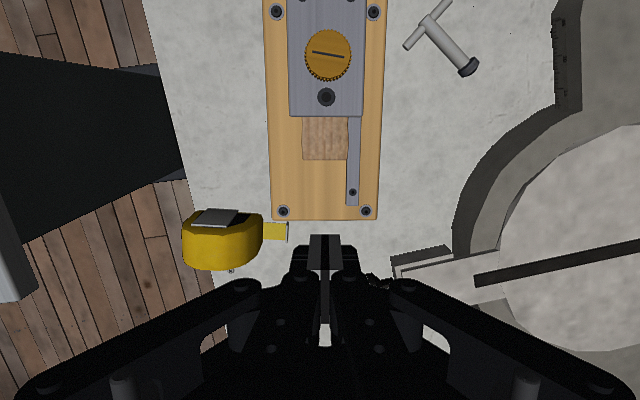

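Run:
```python
from h import *
c=cam("wrist");i=c["img"]
cv2.imwrite("pics/w11c.png",cv2.resize(i[0:230,250:400],None,fx=4,fy=2.6,interpolation=cv2.INTER_NEAREST))
for n,uv,z in [("rear",(325,160),.05),("fenceend",(352,205),.02),("baserear",(325,220.5),.012),("plate",(325,116.5),.07),("bush",(326,97),.0725)]: print(n,jig(cast(c,uv,z)[0]).round(1))
hsv=cv2.cvtColor(i,cv2.COLOR_BGR2HSV)
m=((hsv[...,0]>12)&(hsv[...,0]<25)&(hsv[...,1]>180)).astype(np.uint8)*255
m[:, :285]=0;m[:,365:]=0;m[100:]=0;
m=cv2.morphologyEx(m,cv2.MORPH_CLOSE,np.ones((5,5),np.uint8))
k=max(cv2.findContours(m,cv2.RETR_EXTERNAL,cv2.CHAIN_APPROX_NONE)[0],key=cv2.contourArea)
print(cv2.minEnclosingCircle(k),cv2.boundingRect(k))
print(proj(c,[JO+JU*.028+[0,0,.118]]),proj(c,[JO+JU*.028+[0,0,.097]]))
```

```text
rear [-43.7  -0.2  50. ]
fenceend [-91.9 -26.2  20. ]
baserear [-110.1   -0.8   12. ]
plate [-8.4  0.1 70. ]
bush [ 5.2 -0.5 72.5]
((327.0, 54.5), 25.811918258666992) (304, 29, 47, 52)
[[326.88205431  53.05734459]] [[326.02037458  57.88548391]]
```

View pics/w11c.png

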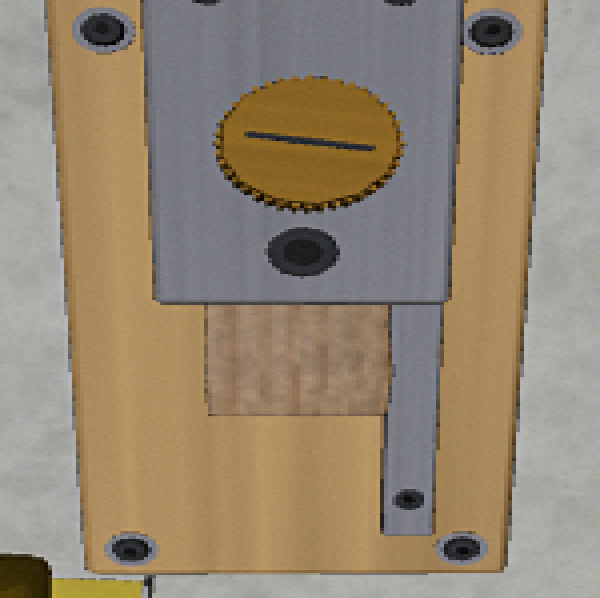

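play_rows:
  increments: "0 0.04 0.001 0;0 0.04 0.001 0;0 0.014 0.001 0;0 0 0 -0.15;0 0 0 -0.15;0 0 0 -0.15;0 0 0 -0.15;0 0 0 -0.15;0 0 0 -0.15;0 0 0 -0.15;0 0 0 -0.15;0 0 0 0;0 0 0 0"
  hand: -0.4

```text
clock: 17.05
position: [0.4993, 0.0273, 0.1634]
ee_rot: [-0.363, 0.617, 0.353, 0.603]
ft_force: [0.4, -0.0, -0.5]
grip_width: 0.702
```

```bash
cat >> h.py <<'E'
def tool_to_screw(jz):
    T=rep();tx=T[:3,0]
    S=JO+JU*.028+np.array([0,0,jz])
    d=T[:3,:3].T@(S-T[:3,3]);print("delta tool",d.round(4),"heading z",np.degrees(np.arctan2(T[1,2],T[0,2])).round(2),"j",np.round(get_obs()["joint_pos"],2))
E
python3 - <<'E'
from h import *
tool_to_screw(.1)
c=cam("wrist");cv2.imwrite("pics/w12.png",c["img"])
E
```

```text
t 17.05 jigTCP [ 25.46   6.45 163.37] dheading(deg,+ccw) 68.21 toolz comps [-0.9997 -0.0019 -0.024   0.1634] F [ 0.4 -0.  -0.5] M [-0.   -0.02 -0.01] w 59.7
delta tool [ 0.0632 -0.0049  0.0063] heading z 60.81 j [-0.56  0.12  0.43  1.9  -0.03  1.15  0.94]
```

View pics/w12.png

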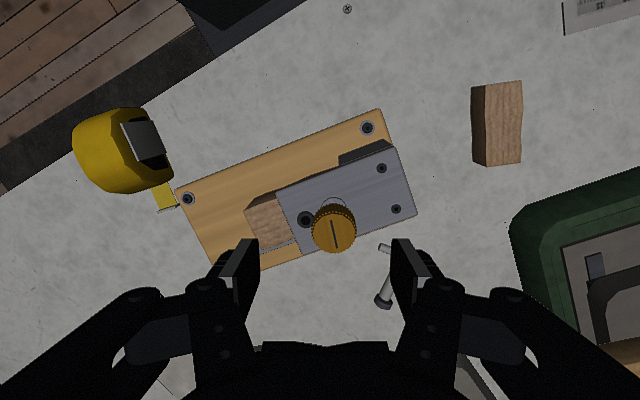

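play_rows:
  increments: "0 -0.005 0.006 0;0 0 0 0;0.015 0 0 0;0 0 0 0;0 0 0 0"

```text
clock: 17.6
position: [0.5077, 0.0302, 0.148]
ee_rot: [-0.361, 0.618, 0.35, 0.604]
ft_force: [-0.1, 0.3, -0.3]
grip_width: 0.7
```

Run:
```python
from h import *
tool_to_screw(.1)
```

```text
t 17.6 jigTCP [ 29.37  -1.48 148.  ] dheading(deg,+ccw) 67.77 toolz comps [-0.9997 -0.0024 -0.0243  0.148 ] F [-0.1  0.3 -0.3] M [-0.   -0.    0.01] w 59.5
delta tool [ 0.048   0.001  -0.0007] heading z 60.37 j [-0.55  0.16  0.43  1.89 -0.05  1.12  0.95]
```

play_rows:
  increments: "0.02 0.001 -0.0007 0;0.02 0 0 0;0.008 0 0 0;0 0 0 0;0 0 0 0"

```text
clock: 18.1
position: [0.508, 0.0295, 0.1022]
ee_rot: [-0.36, 0.617, 0.35, 0.606]
ft_force: [-0.0, -0.2, -0.1]
grip_width: 0.698
```

Run:
```python
from h import *
tool_to_screw(.1)
c=cam("wrist");cv2.imwrite("pics/w13.png",c["img"])
```

```text
t 18.1 jigTCP [ 28.73  -1.89 102.18] dheading(deg,+ccw) 67.67 toolz comps [-0.9998 -0.0053 -0.0213  0.1022] F [-0.  -0.2 -0.1] M [0.02 0.04 0.  ] w 59.3
delta tool [ 0.0022  0.0015 -0.0013] heading z 60.27 j [-0.54  0.22  0.42  1.94 -0.08  1.02  0.97]
```

View pics/w13.png

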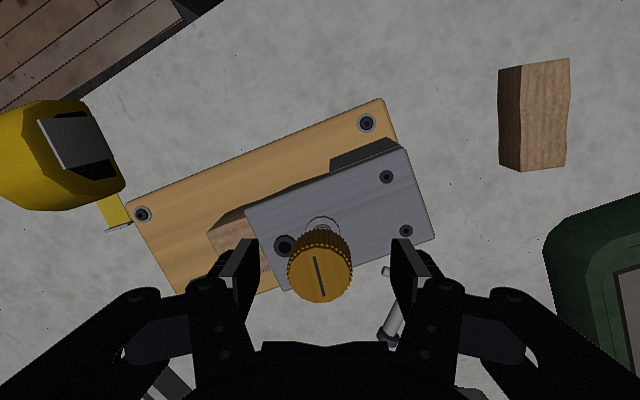

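play_rows:
  increments: "0.002 0.002 -0.002 0;0 0 0 0;0 0 0 0"

```text
clock: 18.45
position: [0.5061, 0.0289, 0.102]
ee_rot: [-0.361, 0.616, 0.349, 0.607]
ft_force: [0.4, -0.2, 0.0]
grip_width: 0.702
```

Run:
```python
from h import *
tool_to_screw(.1)
```

```text
t 18.45 jigTCP [ 27.89  -0.11 101.97] dheading(deg,+ccw) 67.67 toolz comps [-0.9998 -0.0073 -0.019   0.102 ] F [ 0.4 -0.2  0. ] M [0.02 0.02 0.  ] w 59.7
delta tool [0.002  0.0002 0.0001] heading z 60.26 j [-0.54  0.21  0.42  1.95 -0.08  1.01  0.97]
```

Aligned well. Close on the head.

play_rows:
  increments: "0 0 0 0;0 0 0 0;0 0 0 0;0 0 0 0;0 0 0 0;0 0 0 0;0 0 0 0;0 0 0 0"
  hand: 1
  squeeze: 60

```text
clock: 19.25
position: [0.5061, 0.0284, 0.1028]
ee_rot: [-0.36, 0.616, 0.349, 0.607]
ft_force: [-1.4, -1.0, 1.1]
grip_width: 0.279
```

Run:
```python
from h import *
tool_to_screw(.1)
```

```text
t 19.25 jigTCP [ 27.48  -0.16 102.79] dheading(deg,+ccw) 67.63 toolz comps [-0.9998 -0.0072 -0.0188  0.1028] F [-1.4 -1.   1.1] M [0.2  0.06 0.02] w 23.7
delta tool [0.0028 0.0004 0.0005] heading z 60.22 j [-0.54  0.21  0.42  1.95 -0.08  1.01  0.97]
```

play_rows:
  increments: "0.0001 0 0 0.1;0.0001 0 0 0.1;0.0001 0 0 0.1;0.0001 0 0 0.1;0.0001 0 0 0.1;0 0 0 0"

```text
clock: 19.85
position: [0.5061, 0.0285, 0.1021]
ee_rot: [-0.193, 0.685, 0.18, 0.679]
ft_force: [-1.1, -0.3, 1.9]
grip_width: 0.275
```

Run:
```python
from h import *
tool_to_screw(.1)
c=cam("wrist");cv2.imwrite("pics/w14.png",c["img"])
```

```text
t 19.85 jigTCP [ 27.53  -0.16 102.11] dheading(deg,+ccw) 37.97 toolz comps [-0.9998 -0.016  -0.0132  0.1021] F [-1.1 -0.3  1.9] M [ 0.07  0.03 -0.13] w 23.4
delta tool [0.0021 0.0005 0.0002] heading z 30.56 j [-0.6   0.21  0.49  1.95 -0.09  1.01  0.46]
```

View pics/w14.png

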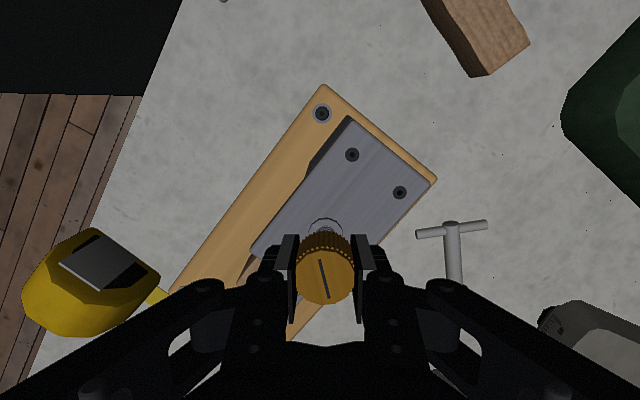

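play_rows:
  increments: "0.0001 0 0 0.1;0.0001 0 0 0.1;0.0001 0 0 0.1;0.0001 0 0 0.1;0.0001 0 0 0.05"

```text
clock: 20.4
position: [0.5061, 0.0285, 0.1015]
ee_rot: [-0.038, 0.708, 0.024, 0.705]
ft_force: [-0.5, 0.1, 1.2]
grip_width: 0.28
```

Run:
```python
from h import *
tool_to_screw(.1)
```

```text
t 20.4 jigTCP [ 27.56  -0.14 101.53] dheading(deg,+ccw) 12.46 toolz comps [-0.9998 -0.0204 -0.0052  0.1015] F [-0.5  0.1  1.2] M [0.   0.34 0.11] w 23.8
delta tool [ 0.0015  0.0005 -0.    ] heading z 5.05 j [-0.65  0.22  0.54  1.95 -0.11  1.01  0.03]
```

play_rows:
  increments: "0.0001 0 0 0.06;0.0001 0 0 0.06;0.0001 0 0 0.06"

```text
clock: 20.7
position: [0.5061, 0.0285, 0.1013]
ee_rot: [0.024, 0.707, -0.039, 0.705]
ft_force: [0.6, -0.0, 0.8]
grip_width: 0.277
```

Run:
```python
from h import *
tool_to_screw(.1)
```

```text
t 20.7 jigTCP [ 27.56  -0.15 101.31] dheading(deg,+ccw) 2.35 toolz comps [-0.9998 -0.0212 -0.0017  0.1013] F [ 0.6 -0.   0.8] M [0.03 0.28 0.15] w 23.6
delta tool [ 0.0013  0.0005 -0.0001] heading z -5.05 j [-0.67  0.22  0.57  1.95 -0.12  1.01 -0.14]
```

play_rows:
  increments: "0 0 0 0;0 0 0 0"

```text
clock: 20.9
position: [0.5062, 0.0286, 0.1013]
ee_rot: [0.022, 0.707, -0.037, 0.706]
ft_force: [-0.6, 0.1, 1.4]
grip_width: 0.273
```

Run:
```python
from h import *
tool_to_screw(.1)
c=cam("wrist");cv2.imwrite("pics/w15.png",c["img"])
tool_to_screw(.1)
```

```text
t 20.9 jigTCP [ 27.6   -0.18 101.34] dheading(deg,+ccw) 2.64 toolz comps [-0.9998 -0.0211 -0.0018  0.1013] F [-0.6  0.1  1.4] M [ 0.05  0.19 -0.14] w 23.2
delta tool [ 0.0013  0.0004 -0.0002] heading z -4.76 j [-0.67  0.22  0.57  1.95 -0.12  1.01 -0.13]
t 20.95 jigTCP [ 27.59  -0.19 101.36] dheading(deg,+ccw) 2.62 toolz comps [-0.9998 -0.0211 -0.0017  0.1014] F [-0.7 -0.3  1.6] M [ 0.09  0.19 -0.1 ] w 23.5
delta tool [ 0.0013  0.0004 -0.0002] heading z -4.78 j [-0.67  0.22  0.57  1.95 -0.12  1.01 -0.13]
```

View pics/w15.png

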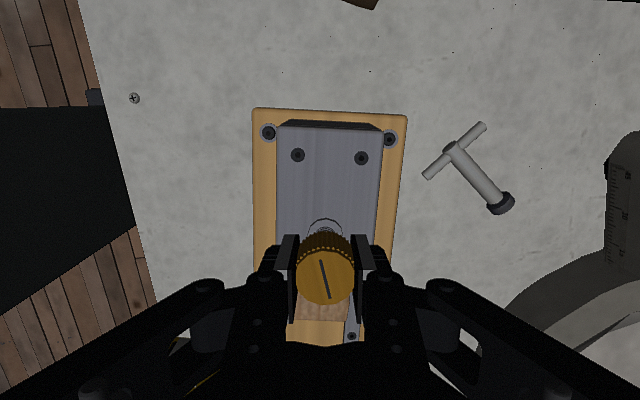

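play_rows:
  increments: "0.0001 0 0 0.1;0 0 0 0;0 0 0 0"

```text
clock: 21.25
position: [0.5062, 0.0286, 0.1012]
ee_rot: [0.055, 0.705, -0.07, 0.704]
ft_force: [0.7, -0.9, 1.1]
grip_width: 0.277
```

```bash
cat > q.py <<'E'
from h import *
T=pose();o=get_obs()
h=np.degrees(np.arctan2(T[1,1],T[0,1]))-82.6
j=jig(T[:3,3]);
print("t",round(o["clock"],2),"turned",round(np.radians(67.63-h),3),"Mz",round(o["torque"][2],3),"M",np.round(o["torque"],2),"F",np.round(o["ft_force"],1),"jig",j.round(2),"tilt",T[2,1:3].round(3))
E
python3 q.py
```

```text
t 21.25 turned 1.229 Mz -0.126 M [ 0.08  0.18 -0.13] F [ 0.7 -0.9  1.1] jig [ 27.63  -0.17 101.23] tilt [-0.021  0.   ]
```

play_rows:
  increments: "0.0001 0 0 0.1;0 0 0 0;0 0 0 0"

```text
clock: 21.55
position: [0.5062, 0.0286, 0.1011]
ee_rot: [0.088, 0.701, -0.102, 0.7]
ft_force: [0.1, -0.8, -0.0]
grip_width: 0.277
```

```bash
python3 q.py
```

```text
t 21.55 turned 1.321 Mz -0.083 M [ 0.14  0.27 -0.08] F [ 0.1 -0.8 -0. ] jig [ 27.66  -0.18 101.12] tilt [-0.021  0.002]
```

play_rows:
  increments: "0.0001 0 0 0.1;0 0 0 0;0 0 0 0"

```text
clock: 21.85
position: [0.5062, 0.0286, 0.101]
ee_rot: [0.119, 0.695, -0.134, 0.696]
ft_force: [0.9, -0.9, 0.8]
grip_width: 0.282
```

```bash
python3 q.py
```

```text
t 21.85 turned 1.412 Mz -0.11 M [ 0.2   0.24 -0.11] F [ 0.9 -0.9  0.8] jig [ 27.63  -0.18 100.97] tilt [-0.021  0.004]
```

Still only drag; same again.

play_rows:
  increments: "0.0001 0 0 0.1;0 0 0 0;0 0 0 0"

```text
clock: 22.15
position: [0.5062, 0.0287, 0.1009]
ee_rot: [0.151, 0.689, -0.166, 0.69]
ft_force: [0.6, -0.2, 0.1]
grip_width: 0.273
```

```bash
python3 q.py
```

```text
t 22.15 turned 1.503 Mz -0.137 M [ 0.18  0.2  -0.14] F [ 0.6 -0.2  0.1] jig [ 27.7   -0.17 100.88] tilt [-0.02   0.006]
```

play_rows:
  increments: "0.0001 0 0 0.1;0 0 0 0;0 0 0 0"

```text
clock: 22.45
position: [0.5062, 0.0287, 0.1008]
ee_rot: [0.182, 0.68, -0.197, 0.682]
ft_force: [0.2, -0.5, 0.2]
grip_width: 0.276
```

```bash
python3 q.py
```

```text
t 22.45 turned 1.593 Mz -0.147 M [ 0.22  0.18 -0.15] F [ 0.2 -0.5  0.2] jig [ 27.73  -0.2  100.78] tilt [-0.019  0.008]
```

play_rows:
  increments: "0.0001 0 0 0.1;0 0 0 0;0 0 0 0"

```text
clock: 22.75
position: [0.5062, 0.0287, 0.1007]
ee_rot: [0.213, 0.671, -0.227, 0.673]
ft_force: [0.3, -0.8, -0.4]
grip_width: 0.273
```

```bash
python3 q.py
```

```text
t 22.75 turned 1.684 Mz -0.148 M [ 0.25  0.2  -0.15] F [ 0.3 -0.8 -0.4] jig [ 27.75  -0.2  100.68] tilt [-0.018  0.009]
```

play_rows:
  increments: "0.0001 0 0 0.1;0 0 0 0;0 0 0 0"

```text
clock: 23.05
position: [0.5062, 0.0287, 0.1006]
ee_rot: [0.243, 0.66, -0.257, 0.663]
ft_force: [1.3, -1.0, -0.5]
grip_width: 0.279
```

```bash
python3 q.py
```

```text
t 23.05 turned 1.774 Mz -0.141 M [ 0.34  0.14 -0.14] F [ 1.3 -1.  -0.5] jig [ 27.77  -0.22 100.55] tilt [-0.017  0.011]
```

play_rows:
  increments: "0.0001 0 0 0.1;0 0 0 0;0 0 0 0"

```text
clock: 23.35
position: [0.5062, 0.0287, 0.1005]
ee_rot: [0.273, 0.648, -0.287, 0.651]
ft_force: [1.0, -0.4, -0.9]
grip_width: 0.277
```

```bash
python3 q.py
```

```text
t 23.35 turned 1.865 Mz -0.117 M [ 0.4   0.13 -0.12] F [ 1.  -0.4 -0.9] jig [ 27.75  -0.24 100.45] tilt [-0.016  0.013]
```

play_rows:
  increments: "0.0001 0 0 0.1;0 0 0 0;0 0 0 0"

```text
clock: 23.65
position: [0.5063, 0.0287, 0.1004]
ee_rot: [0.302, 0.634, -0.316, 0.638]
ft_force: [1.0, -0.2, -0.7]
grip_width: 0.272
```

```bash
python3 q.py
python3 - <<'E'
from h import *
a=cam("wrist")["img"][220:310,270:380];b=cv2.imread("pics/w15.png")[220:310,270:380]
cv2.imwrite("pics/w16.png",cv2.resize(np.hstack([b,a]),None,fx=3,fy=3))
E
```

```text
t 23.65 turned 1.955 Mz -0.123 M [ 0.48  0.1  -0.12] F [ 1.  -0.2 -0.7] jig [ 27.8   -0.32 100.42] tilt [-0.015  0.014]
```

View pics/w16.png

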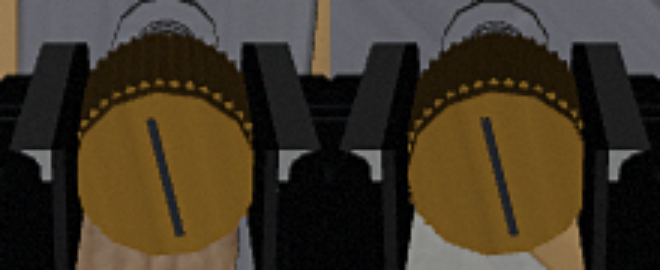

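No slip (the slot is unchanged in the tool view), and the drag is unchanged. Continuing.

play_rows:
  increments: "0.0001 0 0 0.1;0 0 0 0;0 0 0 0"

```text
clock: 24.0
position: [0.5063, 0.0288, 0.1003]
ee_rot: [0.331, 0.619, -0.345, 0.624]
ft_force: [1.3, -0.3, -1.7]
grip_width: 0.275
```

```bash
python3 q.py
```

```text
t 24.0 turned 2.048 Mz -0.114 M [ 0.48  0.1  -0.11] F [ 1.3 -0.3 -1.7] jig [ 27.82  -0.33 100.32] tilt [-0.013  0.015]
```

play_rows:
  increments: "0.0001 0 0 0.1;0 0 0 0;0 0 0 0"

```text
clock: 24.3
position: [0.5064, 0.0288, 0.1003]
ee_rot: [0.36, 0.602, -0.373, 0.608]
ft_force: [0.8, -0.8, -0.6]
grip_width: 0.286
```

```bash
python3 q.py
```

```text
t 24.3 turned 2.14 Mz -0.108 M [ 0.51  0.1  -0.11] F [ 0.8 -0.8 -0.6] jig [ 27.81  -0.4  100.29] tilt [-0.011  0.016]
```

play_rows:
  increments: "0.0001 0 0 0.1;0 0 0 0;0 0 0 0"

```text
clock: 24.6
position: [0.5064, 0.0288, 0.1002]
ee_rot: [0.387, 0.585, -0.399, 0.591]
ft_force: [0.3, -1.8, -1.3]
grip_width: 0.277
```

```bash
python3 q.py
```

```text
t 24.6 turned 2.23 Mz -0.085 M [ 0.55  0.03 -0.08] F [ 0.3 -1.8 -1.3] jig [ 27.85  -0.41 100.22] tilt [-0.01   0.017]
```

play_rows:
  increments: "0.0001 0 0 0.1;0 0 0 0;0 0 0 0"

```text
clock: 24.9
position: [0.5065, 0.0288, 0.1002]
ee_rot: [0.413, 0.566, -0.425, 0.573]
ft_force: [1.2, -1.8, -0.8]
grip_width: 0.275
```

```bash
python3 q.py
```

```text
t 24.9 turned 2.321 Mz -0.058 M [ 0.6  -0.01 -0.06] F [ 1.2 -1.8 -0.8] jig [ 27.89  -0.49 100.2 ] tilt [-0.008  0.018]
```

play_rows:
  increments: "0 0 0 0.04"

```text
clock: 25.0
position: [0.5065, 0.0288, 0.1002]
ee_rot: [0.423, 0.558, -0.435, 0.565]
ft_force: [0.9, -0.4, -1.7]
grip_width: 0.279
```

```bash
python3 q.py
```

```text
t 25.0 turned 2.357 Mz 0.294 M [ 0.58 -0.09  0.29] F [ 0.9 -0.4 -1.7] jig [ 27.85  -0.47 100.17] tilt [-0.007  0.018]
```

play_rows:
  increments: "0 0 0 0.04"

```text
clock: 25.1
position: [0.5065, 0.0288, 0.1002]
ee_rot: [0.434, 0.55, -0.446, 0.557]
ft_force: [1.9, -0.8, -0.9]
grip_width: 0.275
```

```bash
python3 q.py
```

```text
t 25.1 turned 2.394 Mz 0.307 M [ 0.62 -0.1   0.31] F [ 1.9 -0.8 -0.9] jig [ 27.84  -0.52 100.17] tilt [-0.006  0.019]
```

play_rows:
  increments: "0 0 0 0.04"

```text
clock: 25.2
position: [0.5065, 0.0288, 0.1001]
ee_rot: [0.444, 0.541, -0.456, 0.549]
ft_force: [1.2, -1.7, -1.6]
grip_width: 0.277
```

```bash
python3 q.py
```

```text
t 25.2 turned 2.431 Mz 0.303 M [ 0.63 -0.13  0.3 ] F [ 1.2 -1.7 -1.6] jig [ 27.85  -0.5  100.12] tilt [-0.006  0.019]
```

play_rows:
  increments: "0 0 0 0.04"

```text
clock: 25.3
position: [0.5066, 0.0288, 0.1001]
ee_rot: [0.454, 0.533, -0.466, 0.541]
ft_force: [0.4, -0.5, -2.3]
grip_width: 0.279
```

```bash
python3 q.py
python3 - <<'E'
from h import *
a=cam("wrist")["img"][220:310,270:380];b=cv2.imread("pics/w15.png")[220:310,270:380]
cv2.imwrite("pics/w17.png",cv2.resize(np.hstack([b,a]),None,fx=3,fy=3))
for im in (b,a):
    h=cv2.cvtColor(im,cv2.COLOR_BGR2HSV);m=np.zeros(h.shape[:2],np.uint8);m[36:82,30:80]=((h[36:82,30:80,2]<75)).astype(np.uint8)
    y,x=np.where(m[:, 45:70]);P=np.c_[x,y].astype(np.float32)
    v=cv2.fitLine(P,cv2.DIST_HUBER,0,.01,.01).ravel();print(np.degrees(np.arctan2(v[1],v[0]))%180,len(x))
E
python3 q.py
```

```text
t 25.3 turned 2.468 Mz 0.368 M [ 0.55 -0.12  0.37] F [ 0.4 -0.5 -2.3] jig [ 27.86  -0.55 100.1 ] tilt [-0.005  0.019]
75.45485 127
74.75553 125
t 25.35 turned 2.471 Mz 0.226 M [ 0.58 -0.11  0.23] F [ 1.3 -1.1 -1.3] jig [ 27.89  -0.56 100.11] tilt [-0.005  0.019]
```

View pics/w17.png

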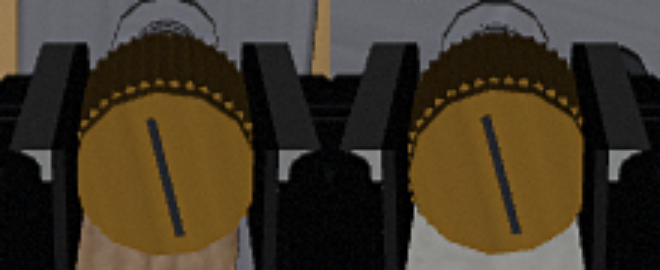

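play_rows:
  increments: "0 0 0 0.04"

```text
clock: 25.45
position: [0.5066, 0.0288, 0.1001]
ee_rot: [0.465, 0.524, -0.476, 0.532]
ft_force: [0.9, -1.3, -1.7]
grip_width: 0.274
```

```bash
python3 q.py
```

```text
t 25.45 turned 2.507 Mz 0.369 M [ 0.61 -0.13  0.37] F [ 0.9 -1.3 -1.7] jig [ 27.87  -0.58 100.09] tilt [-0.004  0.02 ]
```

play_rows:
  increments: "0 0 0 0.03"

```text
clock: 25.55
position: [0.5066, 0.0288, 0.1001]
ee_rot: [0.472, 0.517, -0.483, 0.526]
ft_force: [0.9, -1.5, -1.4]
grip_width: 0.276
```

```bash
python3 q.py
```

```text
t 25.55 turned 2.535 Mz 0.366 M [ 0.6  -0.15  0.37] F [ 0.9 -1.5 -1.4] jig [ 27.87  -0.58 100.08] tilt [-0.003  0.02 ]
```

play_rows:
  increments: "0 0 0 0.04"

```text
clock: 25.65
position: [0.5066, 0.0287, 0.1001]
ee_rot: [0.482, 0.507, -0.493, 0.516]
ft_force: [2.0, -0.8, -2.4]
grip_width: 0.279
```

```bash
python3 q.py
```

```text
t 25.65 turned 2.574 Mz 0.403 M [ 0.67 -0.22  0.4 ] F [ 2.  -0.8 -2.4] jig [ 27.83  -0.61 100.06] tilt [-0.003  0.02 ]
```

play_rows:
  increments: "0 0 0 0;0 0 0 0;0 0 0 0"

```text
clock: 25.95
position: [0.5066, 0.0288, 0.1]
ee_rot: [0.481, 0.509, -0.492, 0.518]
ft_force: [1.6, -2.0, -2.0]
grip_width: 0.274
```

```bash
python3 q.py
```

```text
t 25.95 turned 2.569 Mz 0.089 M [ 0.63 -0.13  0.09] F [ 1.6 -2.  -2. ] jig [ 27.84  -0.61 100.05] tilt [-0.003  0.02 ]
```

play_rows:
  increments: "0 0 0 0;0 0 0 0;0 0 0 0;0 0 0 0;-0.02 0 0 0;-0.03 0 0 0;-0.03 0 0 0;-0.02 0 0 0;0 0 0 0;0 0 0 0"
  hand: -0.4

```text
clock: 26.95
position: [0.5058, 0.0309, 0.2029]
ee_rot: [0.479, 0.51, -0.492, 0.518]
ft_force: [-1.2, 0.9, 0.1]
grip_width: 0.698
```

```bash
python3 q.py
python3 - <<'E'
from h import *
c=cam("wrist");cv2.imwrite("pics/w18.png",c["img"])
c=cam("top");a=cv2.imread("pics/top0.png");d=cv2.absdiff(a,c["img"]).max(2)
for n,(x0,y0,x1,y1) in dict(pencil=(170,212,245,232),square=(125,145,228,200),tape=(352,205,380,246)).items(): print(n,(d[y0:y1,x0:x1]>40).sum())
cv2.imwrite("pics/top1.png",c["img"])
E
```

```text
t 26.95 turned 2.566 Mz 0.011 M [-0.02 -0.01  0.01] F [-1.2  0.9  0.1] jig [ 29.86   0.52 202.9 ] tilt [-0.005  0.021]
pencil 0
square 0
tape 812
```

View pics/w18.png

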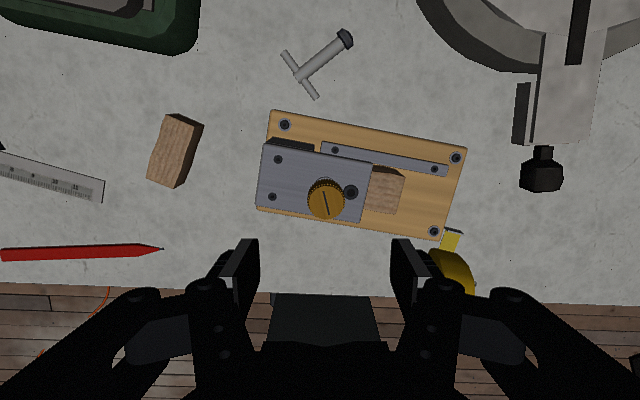

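View pics/top1.png

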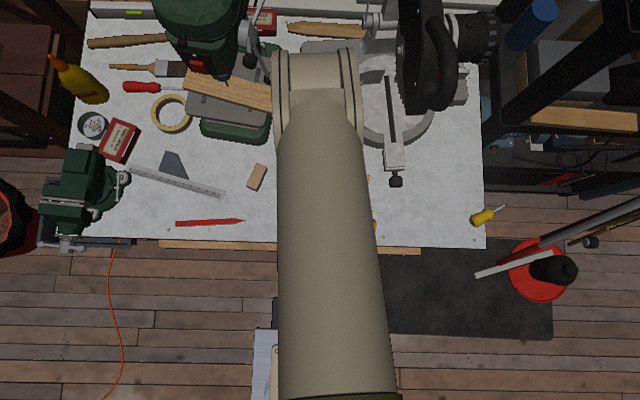

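Run:
```python
from h import *
c=cam("wrist");i=c["img"]
for n,uv,z in [("rear a",(404,171),.05),("rear b",(396,213),.05),("fence end",(446,170),.02),("bush",(351,192),.0725),("base rear",(455,195),.012)]: print(n,jig(cast(c,uv,z)[0]).round(1))
cv2.imwrite("pics/w18c.png",cv2.resize(i[90:260,240:490],None,fx=3,fy=3,interpolation=cv2.INTER_NEAREST))
```

```text
rear a [-41.3 -22.2  50. ]
rear b [-43.8  17.5  50. ]
fence end [-91.1 -26.3  20. ]
bush [ 4.8 -0.2 72.5]
base rear [-111.2   -1.6   12. ]
```

View pics/w18c.png

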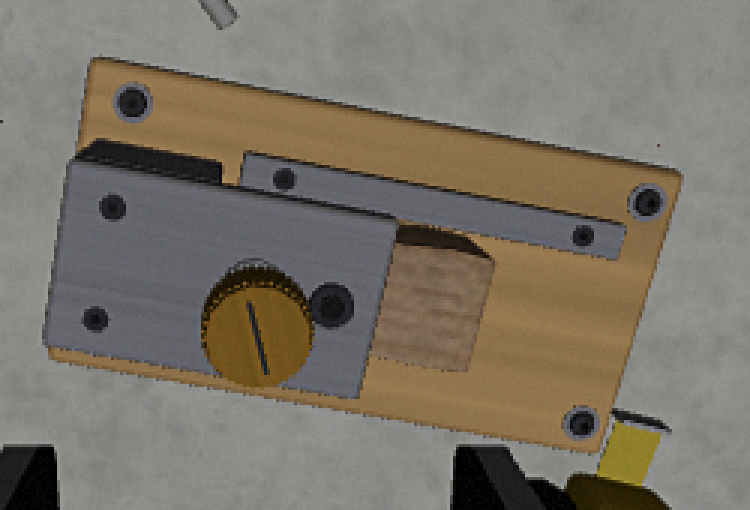

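Run:
```python
from h import *
c=cam("wrist")
for n,uv in [("a",(404.7,177.3)),("b",(396,213.7)),("plateside front",(371.5,172.5))]: print(n,jig(cast(c,uv,.05)[0]).round(1))
print("plate rear corners",[jig(cast(c,p,.07)[0]).round(1) for p in [(372,162),(360,222.5)]])
```

```text
a [-43.4 -16.6  50. ]
b [-44.1  18.3  50. ]
plateside front [-13.  -15.4  50. ]
plate rear corners [array([ -7.4, -27.5,  70. ]), array([-9. , 25.9, 70. ])]
```

```bash
python3 -c "
from workcell import workorder
print(workorder.hand_in())"
```

```text
the job is handed in; nothing more can be done
None
```

The larger block is loaded in the jig, clamped, and handed in at about 27 s of the 72 s allowed; the hand-in reported no verdict.

- **Loading:** I set it down behind the drill plate. The first lowering came down on the fence top at about 11 N, so I raised it, shifted it and lowered it again. Then I slid it along the fence to the stop, let go, and pushed it home from behind with the closed fingers. It resisted with about 13 N.
- **Screw:** I turned it 2.57 rad clockwise in one grip, with no slip. The twist while turning rose from 0.12–0.15 to 0.40 N m, about 0.28 above the 0.12 drag, which I take as about 50 N on the wood. Resting readings were misleading because the arm settles back slightly, so I went by the readings while turning.
- **Block position, last picture:** the rear end is at jig x of about -43.7 mm (home is -43). It is centred across the jig to within about 1 mm and within 0.02 rad of straight, allowing about 1 mm of measuring error. The gripper is clear above the screw.
- **Other items:** the pencil and square show no change in the top view. The tape measure is hidden by the arm there, so its image comparison differed (812 pixels) and tells nothing. The wrist pictures show it beside the jig corner, and the arm felt no contact there.

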